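# Refit a power supply's capacitors and transformer on its chassis

## Task

Refit the loose power-supply parts on the open chassis: stand each of the three can capacitors, terminals up, in the ring clamp made for its diameter, and lay the ring-shaped transformer flat on the rubber pad with the upright bolt through its hole. Then put the white tapered bush, narrow end down, over the bolt so that it rests loosely in the transformer's hole; do not force it in. Lower the parts into place rather than dropping them, and leave everything seated and upright.

Things in the scene. Friction and masses are not known exactly. Their poses are not given: they have to be found in the camera images.
- cap_small: Small can capacitor, an upright cylinder 35 mm in diameter and 60 mm tall, black sleeve, bright rim and two bright screw terminals 6 mm proud of the top; about 80 g. Origin at the centre of its underside, z up its axis
- cap_mid: Middle-sized can capacitor, an upright cylinder 50 mm in diameter and 75 mm tall, black sleeve, bright rim and two bright screw terminals 6 mm proud of the top; about 190 g. Origin at the centre of its underside, z up its axis
- cap_big: Big can capacitor, an upright cylinder 63 mm in diameter and 95 mm tall, black sleeve, bright rim and two bright screw terminals 6 mm proud of the top; about 380 g. Origin at the centre of its underside, z up its axis
- transformer: Ring-core (toroidal) transformer lying flat on the bench: a copper-coloured wound ring, outside diameter 66 mm, centre hole 34 mm in diameter, 34 mm high; about 400 g. Origin at the centre of its underside, z up its axis
- bush: White plastic tapered bush, narrow end down: hollow cone, outside 22 mm across at the bottom, 42 mm at 26 mm up, then a flange 50 mm across, 6 mm thick (26 to 32 mm up) to grip; clear hole 16 mm at the bottom; about 30 g. Loosely nested, its bottom is about 17 to 18 mm above the transformer's underside, the flange 10 mm clear above its top. Origin at the centre of its bottom end, z up its axis
- clamp_small: Small ring clamp (the smallest ring) for the 35 mm capacitor: open steel ring fixed on the chassis, 20 mm high over all, bore 43 mm, wall 2 mm; feet and a screw lug stick out up to 14 mm, below its top. A 2 mm disc lies in it: the capacitor's underside is home 2 mm above the origin. Origin at the ring's centre, on the chassis floor, z up
- clamp_mid: Middle-sized ring clamp (the middle ring) for the 50 mm capacitor: open steel ring fixed on the chassis, 20 mm high over all, bore 58 mm, wall 2 mm; feet and a screw lug stick out up to 14 mm, below its top. A 2 mm disc lies in it: the capacitor's underside is home 2 mm above the origin. Origin at the ring's centre, on the chassis floor, z up
- clamp_big: Big ring clamp (the largest ring) for the 63 mm capacitor: open steel ring fixed on the chassis, 20 mm high over all, bore 71 mm, wall 2 mm; feet and a screw lug stick out up to 14 mm, below its top. A 2 mm disc lies in it: the capacitor's underside is home 2 mm above the origin. Origin at the ring's centre, on the chassis floor, z up
- mount: Transformer seat fixed on the chassis: black rubber pad, 56 mm across, 3 mm thick, upright threaded bolt 6 mm in diameter at its centre, tip 64 mm above the origin. The transformer's underside is home 3 mm above the origin. Origin at the centre of the pad's underside, z up. Chassis: floor 2 mm above the bench, edges 14 mm high, far edge 42 mm; its four seats form a square of 120 mm

How it is judged (in metres and radians):
At the end, for the whole second after the job is handed in: Each capacitor stands (0.1 rad) in its own clamp, transformer flat (0.08 rad) on the pad: within 8 mm of centre, underside home within 4 mm. Bush upright (0.2 rad) in the transformer's hole, 8 mm of it and the bolt, its bottom 12 to 24 mm above the transformer's underside. All at rest (horizontal distance between cap_small and clamp_small below 0.008 m and z of cap_small in the frame of clamp_small between -0.001 and 0.006 m and angle between each of cap_small, cap_mid, cap_big's own z axis and vertical below 0.1 rad and linear speed of each of cap_small, cap_mid, cap_big, transformer, bush below 0.02 m/s and angular speed of each of cap_small, cap_mid, cap_big, transformer, bush below 0.2 rad/s and horizontal distance between cap_mid and clamp_mid below 0.008 m and z of cap_mid in the frame of clamp_mid between -0.001 and 0.006 m and horizontal distance between cap_big and clamp_big below 0.008 m and z of cap_big in the frame of clamp_big between -0.001 and 0.006 m and horizontal distance between each of transformer, bush and mount below 0.008 m and z of transformer in the frame of mount between 0 and 0.007 m and angle between transformer's own z axis and vertical below 0.08 rad and horizontal distance between bush and transformer below 0.008 m and z of bush in the frame of transformer between 0.012 and 0.024 m and angle between bush's own z axis and vertical below 0.2 rad); the robot touches nothing.
It fails at once if the bush is forced into the transformer (more than 30 N between them) (contact force between bush and transformer above 30 N).
It fails at once if a part is dropped into its place (arrives at its seat faster than 0.5 m/s) ((horizontal distance between cap_small and clamp_small below 0.03 m and z of cap_small in the frame of clamp_small below 0.01 m and linear speed of cap_small above 0.5 m/s) or (horizontal distance between cap_mid and clamp_mid below 0.03 m and z of cap_mid in the frame of clamp_mid below 0.01 m and linear speed of cap_mid above 0.5 m/s) or (horizontal distance between cap_big and clamp_big below 0.03 m and z of cap_big in the frame of clamp_big below 0.01 m and linear speed of cap_big above 0.5 m/s) or (horizontal distance between transformer and mount below 0.03 m and z of transformer in the frame of mount below 0.011 m and linear speed of transformer above 0.5 m/s) or (horizontal distance between bush and transformer below 0.03 m and z of bush in the frame of transformer below 0.028 m and linear speed of bush above 0.5 m/s)).
It also fails if it takes over 136 s, if anything falls off the work surface, if the arm or the gripper's body presses on something with over 40 N, if the wrist force passes 120 N, or if a joint passes its speed limit or range.

## Robot

A 6-joint arm with a two-finger parallel gripper is mounted at the origin on the work surface. World frame = base frame: x ahead of the robot, y to its left, z up, the work surface at z = 0. Lengths are in m, angles in degrees, forces in N, time in s.
With the tool pointing down it reaches from about 0.3 to 0.75 m from the base axis. Payload 8.5 kg.
Tool frame: the origin (TCP) lies at the very end of the fingers, on their centre line; the grasp point (between the pads) lies 19 mm behind it; x points along the fingers, y is the direction in which the jaws open and shut, and the axes are right-handed (so a half turn about x gives the same grasp; the last joint's range is limited). The gripper opens to 85 mm and grips with 20 to 120 N. Pads are 22 mm wide; open, the fingers measure 114 mm over their backs; the gripper's body (76 mm by 85 mm) begins 54 mm behind the grasp point. The pads swing forward as they close: fully open they stand 13 mm farther back than shut.
Start: joints at [50.861, 21.807, 74.336, -0, 83.858, -12.336], TCP at [0.248, 0.491, 0.231] pointing down, gripper open.
Joint ranges: [-178.18, 178.18], [-50.72, 133.34], [12.68, 142.11], [-81.47, 261.47], [9.98, 163.14], [-165.26, 165.26]. Speed limits (degrees/s): [136.94, 136.94, 180, 180, 180, 180].

## Interface

Orientations are given as a 3x3 rotation matrix whose columns are the frame's x, y, z axes.
In Python, from rig import env, eyes, close_job gives the robot as it stands.
- The arm moves only by the shell command python3 -m pendant 'ROWS' [OPENING] [FORCE]. ROWS is a JSON object of lists of equal length, an entry for each row: "travel": the shift along the world's x, y, z in mm, a list of three; "delta_rot": the turn, a rotation vector about the world's x, y, z in rad, a list of three. In form: {"travel": [[x, y, z], ...], "delta_rot": [[wx, wy, wz], ...]}. A call has 1 to 20 rows; each row shifts and turns the commanded pose from where the row before left it; what a row does not reach is not made up. A row lasts 1/12 s, in which the tool goes at most 41.7 mm and 7.16 degrees, less where a joint would pass 70% of its speed; a pose out of reach is approached as far as the arm can. A call with a gripper value outside its range is refused whole. OPENING is the finger opening in mm, from 0 to 85.4, set as the call begins (- or left out, the last holds). The fingers move at their own pace and stop on an object; FORCE is the grip in N (left out, the last holds). Time passes only in rows, so rows that do not move let the fingers close. It gives the time, the measured TCP pose, the force and the opening at its end, in the units of the state.
- env.observe(): the state, without advancing time (a new reading comes with each control period).
- eyes.get_image(name): name is "scene" or "top" or "wrist"; returns the picture (480x640x3 uint8, red, green, blue); there is no depth.
- eyes.camera_model(name): a dict with "vfov" (degrees; the focal length in pixels is half the picture's height over the tangent of half this angle, whatever the lens; pixels are square), "cx", "cy" (the principal point, pixels), "pose" (4x4, takes a point from camera to world coordinates). Camera axes: x right, y up, looking along -z (the intrinsics and any distortion apply to the point x, -y, -z); pixel columns grow to the right and rows downward; lengths in m; the calibration is good to about 2 mm. A picture is of the moment at which its call begins: read the wrist's pose just before it. camera_model takes no time and is no camera call; for the wrist camera it gives the pose at the moment of the call.
- close_job(): hands the job in, once; it reports no verdict.
The state is a dict: "time_s": time; "q": joint angles; "qvel": joint speeds; "joint_efforts": joint torques, N m; "position": TCP position; "tool_rot": TCP orientation; "ft_force": force on the tool from outside, world axes, zero at the start; "wrist_torque": the same for the moment, N m; "grip_width": finger opening in m.
Only numpy, scipy, OpenCV 4.12 (cv2) and the standard library are available. Lean on these libraries where they do the work, as an engineer would, in place of code of your own. Each camera call takes 0.05 s, during which the arm holds its last target. There are 200 camera calls.

## Working session

There is one attempt and no reset: what is moved stays moved. The work goes in short steps, Python scripts to look and compute and a shell command to move; the robot and the scene stay as the last step left them, time stands still between calls to the robot, and variables do not carry over. Pictures are saved under pics/ and viewed, about 12 in all and at most 16, crops included, and the job is handed in when it is done.

```bash
mkdir -p pics; ls; python3 - <<'E'
from rig import env, eyes
import cv2
for n in ("scene","top","wrist"):
    m=eyes.camera_model(n); print(n,m)
    cv2.imwrite(f"pics/{n}0.png",eyes.get_image(n)[:,:,::-1])
print(env.observe())
E
```

```text
pics
scene {'vfov': 45.596316591213984, 'cx': 313.7294531572313, 'cy': 241.09436253034212, 'pose': array([[ 0.67517359, -0.58806705,  0.44532882,  0.95577466],
       [ 0.73765601,  0.53656885, -0.40982615, -0.42232776],
       [ 0.00205569,  0.60520328,  0.79606832,  0.77288718],
       [ 0.        ,  0.        ,  0.        ,  1.        ]])}
top {'vfov': 52.31061452458064, 'cx': 319.19343641499506, 'cy': 245.06977975345723, 'pose': array([[-0.02174103,  0.98446337, -0.17423893,  0.37470733],
       [-0.99928683, -0.02677997, -0.02662077, -0.05904712],
       [-0.03087329,  0.1735359 ,  0.9843435 ,  0.97133918],
       [ 0.        ,  0.        ,  0.        ,  1.        ]])}
wrist {'vfov': 66.72451369016412, 'cx': 321.18059402463774, 'cy': 244.32283340894554, 'pose': array([[ 0.45111571, -0.84619037, -0.28364851,  0.1764524 ],
       [ 0.89246434,  0.42721729,  0.14488889,  0.5275054 ],
       [-0.00142404, -0.31850783,  0.94791916,  0.37271804],
       [ 0.        ,  0.        ,  0.        ,  1.        ]])}
{'time_s': 0.15, 'q': array([ 5.08605508e+01,  2.18319030e+01,  7.43706470e+01,  7.51233249e-04,
        8.38568555e+01, -1.23350670e+01]), 'qvel': array([-0.06003951,  0.00565168, -0.22972694, -0.09605146, -0.00620766,
        0.0153171 ]), 'joint_efforts': array([ 2.61707857e-03, -4.48625100e+01, -2.31347662e+01, -1.74042157e-04,
        3.78719182e-03,  1.80208770e-05]), 'position': array([0.24787975, 0.49074298, 0.23087999]), 'tool_rot': array([[-6.64563036e-04,  4.50946732e-01,  8.92550617e-01],
       [-7.95942511e-04,  8.92550293e-01, -4.50947160e-01],
       [-9.99999462e-01, -1.01010179e-03, -2.34228259e-04]]), 'ft_force': array([ 0.21900241,  0.35281752, -0.03489753]), 'wrist_torque': array([ 0.01742082, -0.03795699,  0.06621542]), 'grip_width': 0.08531814195918393}
```

View pics/top0.png

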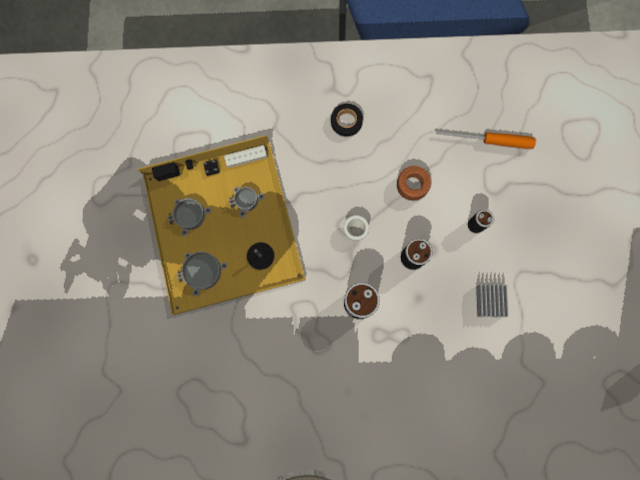

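View pics/scene0.png

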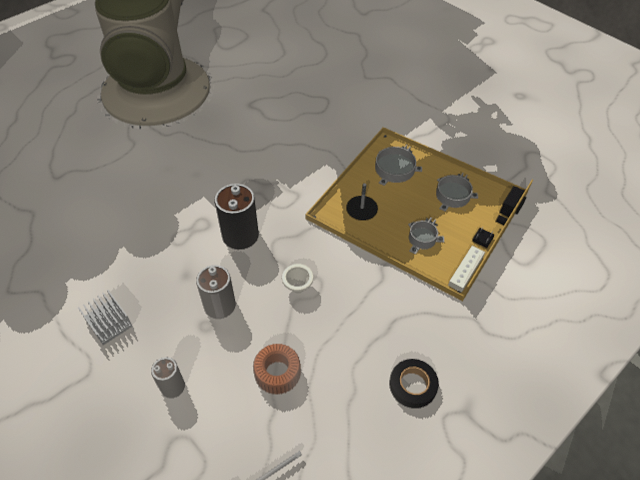

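Top shows the chassis on the left and the loose parts on the right: big cap at about (361,300), mid at (418,252), small at (484,219), ring at (414,182), bush at (357,227). The black-orange ring at (347,119) looks like a decoy. I'll enlarge both views to pin the centres.

```bash
cat > h.py <<'E'
import numpy as np, cv2
from rig import env, eyes
def ray(name,u,v,m=None):
    m=m or eyes.camera_model(name); f=240/np.tan(np.radians(m['vfov'])/2)
    P=np.array(m['pose']); d=P[:3,:3]@np.array([(u-m['cx'])/f,-(v-m['cy'])/f,-1]); return P[:3,3],d
def onz(name,u,v,z,m=None):
    o,d=ray(name,u,v,m); return o+d*(z-o[2])/d[2]
def proj(name,p,m=None):
    m=m or eyes.camera_model(name); f=240/np.tan(np.radians(m['vfov'])/2)
    P=np.array(m['pose']); c=P[:3,:3].T@(np.asarray(p)-P[:3,3]); return m['cx']+f*c[0]/-c[2], m['cy']+f*c[1]/c[2]
E
python3 - <<'E'
import cv2
a=cv2.imread('pics/top0.png')[140:320,135:335]; cv2.imwrite('pics/c1.png',cv2.resize(a,None,fx=3.3,fy=3.3,interpolation=cv2.INTER_CUBIC))
a=cv2.imread('pics/top0.png')[150:325,330:505]; cv2.imwrite('pics/c2.png',cv2.resize(a,None,fx=3.4,fy=3.4,interpolation=cv2.INTER_CUBIC))
E
```

```text
(no output)
```

View pics/c1.png

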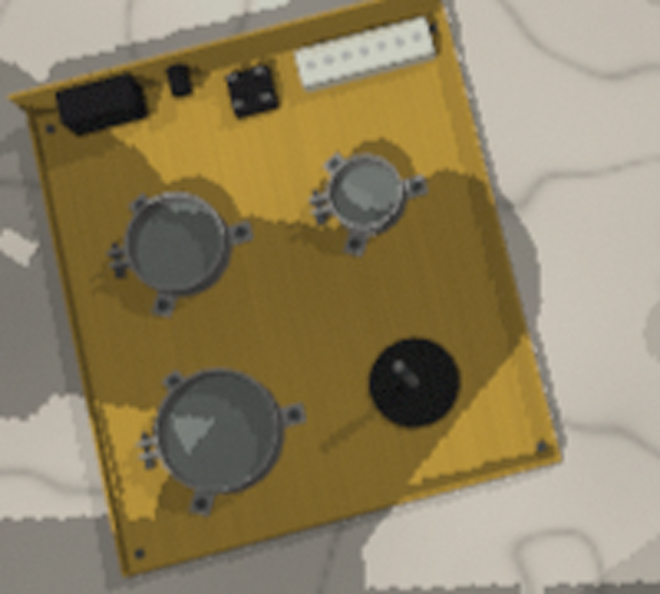

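View pics/c2.png

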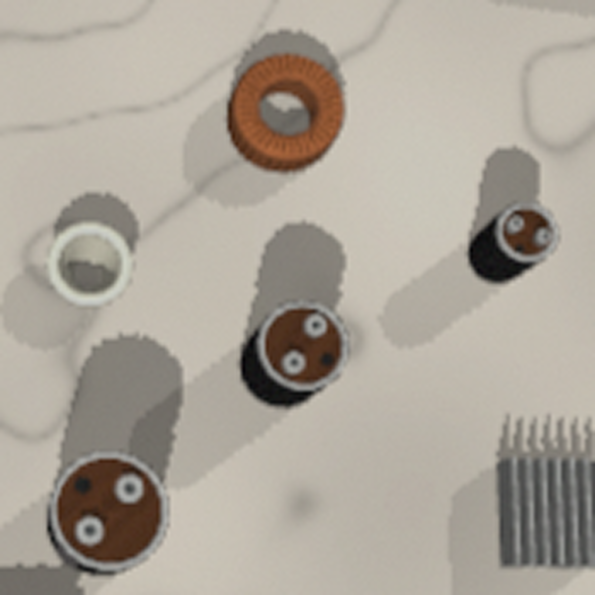

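The crops show the four seats (clamps at c1 (220,432), (179,243), (367,194), pad at (414,383)) and the five parts standing upright. I'll turn these into positions and compare with the scene view.

```bash
python3 - <<'E'
from h import *
np.set_printoptions(precision=4,suppress=True)
T={}
for n,x,y,z in [('Kbig',220,432,.022),('Kmid',179,243,.022),('Ksmall',367,194,.022),('mount',414.5,383,.005)]:
    T[n]=onz('top',135+x/3.3-.35,140+y/3.3-.35,z)
for n,x,y,z in [('tf',289,110,.034),('bush',90,263,.032),('small',527,233,.06),('mid',304,345,.075),('big',109,511,.095)]:
    T[n]=onz('top',330+x/3.4-.35,150+y/3.4-.35,z)
im=cv2.imread('pics/scene0.png')
R={'Kbig':.0365,'Kmid':.03,'Ksmall':.0225,'mount':.028,'tf':.033,'bush':.025,'small':.0175,'mid':.025,'big':.0315}
big=cv2.resize(im,None,fx=2,fy=2,interpolation=cv2.INTER_CUBIC)
m=eyes.camera_model('scene')
for n,p in T.items():
    print(n,p)
    c=[proj('scene',p+R[n]*np.array([np.cos(t),np.sin(t),0]),m) for t in np.linspace(0,6.283,60)]
    cv2.polylines(big,[np.int32(np.array(c)*2*16+8)],True,(0,255,0),1,cv2.LINE_AA,4)
for a,b in [('Kbig','Kmid'),('Kmid','Ksmall'),('Ksmall','mount'),('mount','Kbig'),('Kbig','Ksmall')]: print(a,b,np.linalg.norm(T[a][:2]-T[b][:2]), np.degrees(np.arctan2(*(T[b]-T[a])[1::-1])))
cv2.imwrite('pics/o.png',big[240:840,280:1080])
E
```

```text
Kbig [0.4981 0.2    0.022 ]
Kmid [0.6149 0.2276 0.022 ]
Ksmall [0.6423 0.1125 0.022 ]
mount [0.5273 0.086  0.005 ]
tf [ 0.6623 -0.2256  0.034 ]
bush [ 0.575  -0.1068  0.032 ]
small [ 0.5792 -0.3487  0.06  ]
mid [ 0.517  -0.2191  0.075 ]
big [ 0.4285 -0.1089  0.095 ]
Kbig Kmid 0.11997776098956904 13.289797819160913
Kmid Ksmall 0.11833872236900735 -76.61159973386347
Ksmall mount 0.11798699284279172 -167.01653407476726
mount Kbig 0.1177282175956868 104.35865807482713
Kbig Ksmall 0.16866411624386876 -31.267528888542035
```

View pics/o.png

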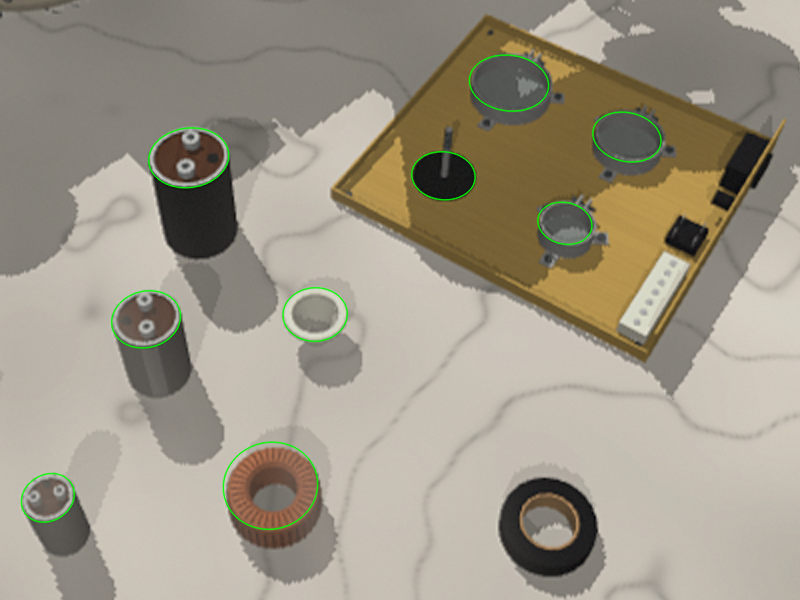

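Top and scene agree to 1–2 mm, and the seats fit a 120 mm square at 13.5°: big (.4983,.2009), mid (.615,.2289), small (.643,.1122), mount (.5263,.0842). The present jaw yaw of 63° clears every neighbour, so I'll keep it. First I move above the big cap.

```bash
python3 -m pendant '{"travel":[[9,-30,0],[9,-30,0],[9,-30,0],[9,-30,0],[9,-30,0],[9,-30,0],[9,-30,0],[9,-30,0],[9,-30,0],[9,-30,0],[9,-30,0],[9,-30,0],[9,-30,0],[9,-30,0],[9,-30,0],[9,-30,0],[9,-30,0],[9,-30,0],[9,-30,0],[9.5,-29.5,0]],"delta_rot":[[0,0,0],[0,0,0],[0,0,0],[0,0,0],[0,0,0],[0,0,0],[0,0,0],[0,0,0],[0,0,0],[0,0,0],[0,0,0],[0,0,0],[0,0,0],[0,0,0],[0,0,0],[0,0,0],[0,0,0],[0,0,0],[0,0,0],[0,0,0]]}' 85 40
python3 - <<'E'
from h import *
m=eyes.camera_model('wrist'); im=eyes.get_image('wrist')[:,:,::-1].copy()
for n,p,r in [('big',(.4285,-.1089,.095),.0315),('bush',(.575,-.1068,.032),.025),('mid',(.517,-.2191,.075),.025),('tf',(.6623,-.2256,.034),.033)]:
    c=np.array([proj('wrist',np.array(p)+r*np.array([np.cos(t),np.sin(t),0]),m) for t in np.linspace(0,6.283,60)])
    cv2.polylines(im,[np.int32(c*16)],True,(0,255,0),1,cv2.LINE_AA,4)
cv2.imwrite('pics/w1.png',im); print(env.observe()['position'])
E
```

```text
time_s: 1.82
position: [0.4285, -0.1102, 0.2312]
tool_rot: [[-0.0, 0.451, 0.892], [0.0, 0.892, -0.451], [-1.0, 0.0, -0.0]]
ft_force: [0.3, 0.9, 0.3]
grip_width: 0.085
[ 0.43039601 -0.11458576  0.23103278]
```

View pics/w1.png

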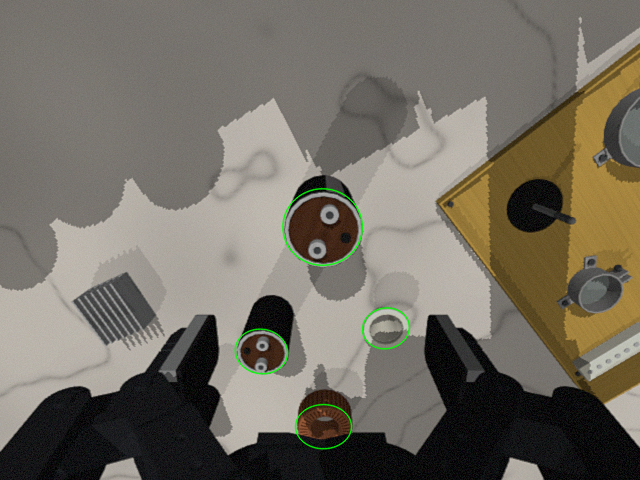

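Wrist view confirms: the big-cap overlay (centre (323,228)) is within 1 px. Descend and grip.

```bash
python3 -m pendant '{"travel":[[0,0,0],[0,0,0],[0,0,0],[0,0,-10],[0,0,-15],[0,0,-15],[0,0,-15],[0,0,-15],[0,0,-15],[0,0,-15],[0,0,-15],[0,0,-15],[0,0,-15],[0,0,-15],[0,0,-15],[0,0,-6],[0,0,0],[0,0,0]],"delta_rot":[[0,0,0],[0,0,0],[0,0,0],[0,0,0],[0,0,0],[0,0,0],[0,0,0],[0,0,0],[0,0,0],[0,0,0],[0,0,0],[0,0,0],[0,0,0],[0,0,0],[0,0,0],[0,0,0],[0,0,0],[0,0,0]]}' && python3 -m pendant '{"travel":[[0,0,0],[0,0,0],[0,0,0],[0,0,0],[0,0,0],[0,0,0],[0,0,0],[0,0,0],[0,0,0],[0,0,0]],"delta_rot":[[0,0,0],[0,0,0],[0,0,0],[0,0,0],[0,0,0],[0,0,0],[0,0,0],[0,0,0],[0,0,0],[0,0,0]]}' 50 50
```

```text
time_s: 3.37
position: [0.4286, -0.1082, 0.0508]
tool_rot: [[0.0, 0.45, 0.893], [-0.0, 0.893, -0.45], [-1.0, 0.0, 0.0]]
ft_force: [1.2, 0.3, 0.2]
grip_width: 0.0852
time_s: 4.2
position: [0.4289, -0.1087, 0.0513]
tool_rot: [[0.002, 0.451, 0.893], [-0.001, 0.893, -0.451], [-1.0, 0.0, 0.002]]
ft_force: [-1.5, 0.1, 6.1]
grip_width: 0.0623
```

```bash
python3 -m pendant '{"travel":[[0,0,5],[0,0,15],[0,0,15],[0,0,20],[0,0,20],[0,0,20],[0,0,15],[0,0,10],[0,0,0],[0,0,0]],"delta_rot":[[0,0,0],[0,0,0],[0,0,0],[0,0,0],[0,0,0],[0,0,0],[0,0,0],[0,0,0],[0,0,0],[0,0,0]]}' && python3 -m pendant '{"travel":[[3.4,14.9,0],[4.5,20,0],[4.5,20,0],[4.5,20,0],[4.5,20,0],[4.5,20,0],[4.5,20,0],[4.5,20,0],[4.5,20,0],[4.5,20,0],[4.5,20,0],[4.5,20,0],[4.5,20,0],[4.5,20,0],[4.5,20,0],[3.4,14.9,0],[0,0,0],[0,0,0],[0,0,0]],"delta_rot":[[0,0,0],[0,0,0],[0,0,0],[0,0,0],[0,0,0],[0,0,0],[0,0,0],[0,0,0],[0,0,0],[0,0,0],[0,0,0],[0,0,0],[0,0,0],[0,0,0],[0,0,0],[0,0,0],[0,0,0],[0,0,0],[0,0,0]]}' && python3 -m pendant '{"travel":[[0,0,-10],[0,0,-20],[0,0,-20],[0,0,-20],[0,0,-15],[0,0,0],[0,0,0],[0,0,0]],"delta_rot":[[0,0,0],[0,0,0],[0,0,0],[0,0,0],[0,0,0],[0,0,0],[0,0,0],[0,0,0]]}'
python3 - <<'E'
from h import *
m=eyes.camera_model('wrist'); im=eyes.get_image('wrist')[:,:,::-1].copy()
p0=env.observe()['position']; print(p0)
dz=p0[2]-.0508
for p,r in [((p0[0],p0[1],.095+dz),.0315),((p0[0],p0[1],dz),.0315),((.4983,.2009,.022),.0375),((.615,.2289,.022),.031),((.643,.1122,.022),.0235),((.5263,.0842,.005),.028)]:
    c=np.array([proj('wrist',np.array(p)+r*np.array([np.cos(t),np.sin(t),0]),m) for t in np.linspace(0,6.283,60)])
    cv2.polylines(im,[np.int32(c*16)],True,(0,255,0),1,cv2.LINE_AA,4)
s=eyes.get_image('scene')[100:310,170:450,::-1]
cv2.imwrite('pics/w2.png',np.vstack([cv2.resize(im,(480,360))[:300],cv2.resize(s,(480,360))[:300]]))
E
```

```text
time_s: 5.03
position: [0.4283, -0.1085, 0.1705]
tool_rot: [[0.0, 0.451, 0.893], [-0.0, 0.893, -0.451], [-1.0, -0.0, 0.0]]
ft_force: [-0.7, 0.0, -4.2]
grip_width: 0.0615
time_s: 6.62
position: [0.4978, 0.2007, 0.1695]
tool_rot: [[-0.002, 0.451, 0.893], [-0.001, 0.893, -0.451], [-1.0, -0.001, -0.001]]
ft_force: [-1.1, -0.2, -4.6]
grip_width: 0.062
time_s: 7.28
position: [0.4988, 0.2008, 0.0863]
tool_rot: [[0.001, 0.451, 0.892], [0.0, 0.892, -0.451], [-1.0, 0.001, 0.001]]
ft_force: [0.3, 0.6, -3.0]
grip_width: 0.0623
[0.4989219  0.20098802 0.08647538]
```

View pics/w2.png

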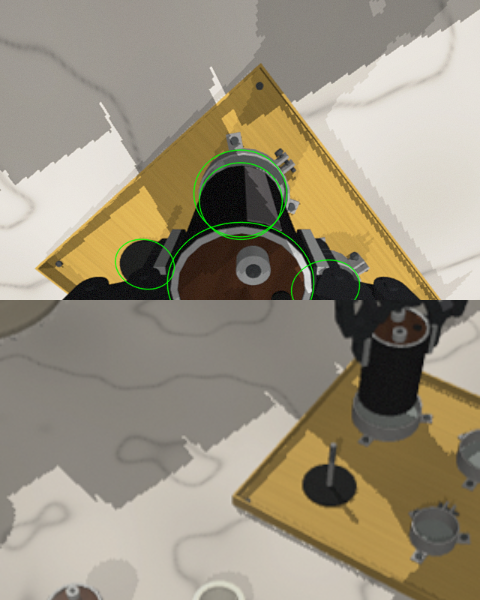

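Wrist and scene views show the cap hanging upright, centred over the big clamp. Lower gently.

```bash
python3 -m pendant '{"travel":[[0,0,-4],[0,0,-4],[0,0,-4],[0,0,-4],[0,0,-4],[0,0,-4],[0,0,-3],[0,0,0],[0,0,0]],"delta_rot":[[0,0,0],[0,0,0],[0,0,0],[0,0,0],[0,0,0],[0,0,0],[0,0,0],[0,0,0],[0,0,0]]}' && python3 -m pendant '{"travel":[[0,0,-2],[0,0,-1.5],[0,0,0],[0,0,0],[0,0,0]],"delta_rot":[[0,0,0],[0,0,0],[0,0,0],[0,0,0],[0,0,0]]}'
```

```text
time_s: 8.13
position: [0.4983, 0.2012, 0.0582]
tool_rot: [[-0.0, 0.451, 0.893], [-0.0, 0.893, -0.451], [-1.0, -0.0, -0.0]]
ft_force: [0.5, -0.3, -3.1]
grip_width: 0.0621
time_s: 8.55
position: [0.4985, 0.2012, 0.0554]
tool_rot: [[0.001, 0.451, 0.893], [0.0, 0.893, -0.451], [-1.0, 0.001, 0.001]]
ft_force: [-2.5, -0.3, 5.4]
grip_width: 0.062
```

```bash
python3 -m pendant '{"travel":[[0,0,0],[0,0,0],[0,0,0],[0,0,0],[0,0,0],[0,0,0],[0,0,10],[0,0,20],[0,0,20],[0,0,25],[0,0,25],[0,0,25],[0,0,25]],"delta_rot":[[0,0,0],[0,0,0],[0,0,0],[0,0,0],[0,0,0],[0,0,0],[0,0,0],[0,0,0],[0,0,0],[0,0,0],[0,0,0],[0,0,0],[0,0,0]]}' 85 && python3 -m pendant '{"travel":[[0.35,-12,0],[1,-22,0],[1,-22,0],[1,-22,0],[1,-22,0],[1,-22,0],[1,-22,0],[1,-22,0],[1,-22,0],[1,-22,0],[1,-22,0],[1,-22,0],[1,-22,0],[1,-22,0],[1,-22,0],[1,-22,0],[1,-22,0],[1,-22,0],[1,-22,0],[0.35,-12,0]],"delta_rot":[[0,0,0],[0,0,0],[0,0,0],[0,0,0],[0,0,0],[0,0,0],[0,0,0],[0,0,0],[0,0,0],[0,0,0],[0,0,0],[0,0,0],[0,0,0],[0,0,0],[0,0,0],[0,0,0],[0,0,0],[0,0,0],[0,0,0],[0,0,0]]}' && python3 -m pendant '{"travel":[[0,0,0],[0,0,0],[0,0,0]],"delta_rot":[[0,0,0],[0,0,0],[0,0,0]]}'
python3 - <<'E'
from h import *
m=eyes.camera_model('wrist'); im=eyes.get_image('wrist')[:,:,::-1].copy()
for p,r in [((.517,-.2191,.075),.025),((.6623,-.2256,.034),.033),((.6623,-.2256,.017),.033),((.5792,-.3487,.06),.0175),((.575,-.1068,.032),.025)]:
    c=np.array([proj('wrist',np.array(p)+r*np.array([np.cos(t),np.sin(t),0]),m) for t in np.linspace(0,6.283,60)])
    cv2.polylines(im,[np.int32(c*16)],True,(0,255,0),1,cv2.LINE_AA,4)
t=eyes.get_image('top')[:,:,::-1]; mt=eyes.camera_model('top'); t=cv2.resize(t[180:320,130:320],None,fx=3.36,fy=3.36,interpolation=cv2.INTER_CUBIC).copy()
c=np.array([proj('top',np.array((.4983,.2009,.099))+.0315*np.array([np.cos(a),np.sin(a),0]),mt) for a in np.linspace(0,6.283,60)])
cv2.polylines(t,[np.int32((c-[130,180]+.35)*3.36*16)],True,(0,255,0),1,cv2.LINE_AA,4)
im=im[:, :]; cv2.imwrite('pics/w3.png',np.hstack([cv2.resize(im,(480,360)),cv2.resize(t,None,fx=.5,fy=.5) if 0 else cv2.copyMakeBorder(t[60:420,100:420],0,0,0,0,cv2.BORDER_CONSTANT)]))
E
```

```text
time_s: 9.63
position: [0.498, 0.2012, 0.2069]
tool_rot: [[0.001, 0.451, 0.893], [0.0, 0.893, -0.451], [-1.0, 0.0, 0.001]]
ft_force: [0.3, 0.4, -0.3]
grip_width: 0.085
time_s: 11.3
position: [0.5166, -0.221, 0.2048]
tool_rot: [[-0.0, 0.452, 0.892], [-0.0, 0.892, -0.452], [-1.0, -0.0, 0.0]]
ft_force: [0.2, 0.5, 0.2]
grip_width: 0.0849
time_s: 11.55
position: [0.5168, -0.2178, 0.2049]
tool_rot: [[-0.0, 0.45, 0.893], [0.0, 0.893, -0.45], [-1.0, 0.0, -0.0]]
ft_force: [0.7, -0.2, -0.1]
grip_width: 0.0848
```

View pics/w3.png

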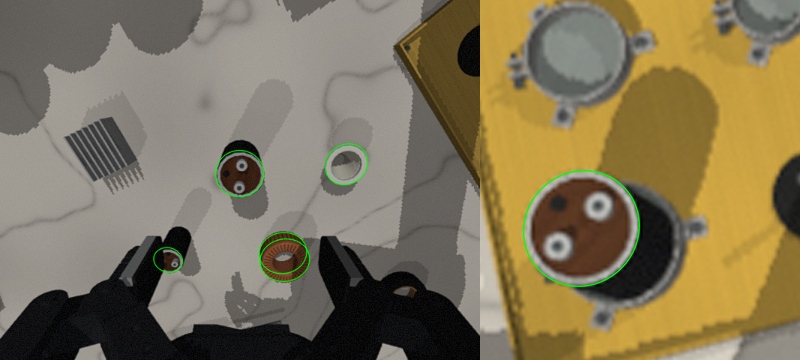

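The big cap stands in its ring exactly where expected, and the mid cap is under the tool with its overlay matching. Grasp mid and carry it across.

```bash
python3 -m pendant '{"travel":[[0,0,-10],[0,0,-15],[0,0,-15],[0,0,-15],[0,0,-15],[0,0,-15],[0,0,-15],[0,0,-15],[0,0,-15],[0,0,-15],[0,0,-15],[0,0,-6],[0,0,-3],[0,0,0],[0,0,0],[0,0,0]],"delta_rot":[[0,0,0],[0,0,0],[0,0,0],[0,0,0],[0,0,0],[0,0,0],[0,0,0],[0,0,0],[0,0,0],[0,0,0],[0,0,0],[0,0,0],[0,0,0],[0,0,0],[0,0,0],[0,0,0]]}' && python3 -m pendant '{"travel":[[0,0,0],[0,0,0],[0,0,0],[0,0,0],[0,0,0],[0,0,0],[0,0,0],[0,0,0],[0,0,0],[0,0,0]],"delta_rot":[[0,0,0],[0,0,0],[0,0,0],[0,0,0],[0,0,0],[0,0,0],[0,0,0],[0,0,0],[0,0,0],[0,0,0]]}' 38 40 && python3 -m pendant '{"travel":[[0,0,5],[0,0,15],[0,0,15],[0,0,20],[0,0,20],[0,0,20],[0,0,15],[0,0,10],[0,0,0],[0,0,0]],"delta_rot":[[0,0,0],[0,0,0],[0,0,0],[0,0,0],[0,0,0],[0,0,0],[0,0,0],[0,0,0],[0,0,0],[0,0,0]]}'
```

```text
time_s: 12.98
position: [0.5174, -0.2189, 0.0366]
tool_rot: [[0.001, 0.451, 0.893], [-0.001, 0.893, -0.451], [-1.0, -0.0, 0.001]]
ft_force: [0.0, -0.8, -0.1]
grip_width: 0.085
time_s: 13.82
position: [0.5171, -0.2189, 0.0363]
tool_rot: [[0.001, 0.451, 0.893], [-0.0, 0.893, -0.451], [-1.0, -0.0, 0.001]]
ft_force: [-0.6, 0.1, 5.9]
grip_width: 0.0492
time_s: 14.65
position: [0.5168, -0.2187, 0.1554]
tool_rot: [[-0.0, 0.451, 0.893], [0.0, 0.893, -0.451], [-1.0, 0.0, -0.0]]
ft_force: [-0.2, -0.2, -2.8]
grip_width: 0.0492
```

```bash
python3 -m pendant '{"travel":[[4,17,0],[5,23,0],[5,23,0],[5,23,0],[5,23,0],[5,23,0],[5,23,0],[5,23,0],[5,23,0],[5,23,0],[5,23,0],[5,23,0],[5,23,0],[5,23,0],[5,23,0],[5,23,0],[5,23,0],[5,23,0],[5,23,0],[4,17,0]],"delta_rot":[[0,0,0],[0,0,0],[0,0,0],[0,0,0],[0,0,0],[0,0,0],[0,0,0],[0,0,0],[0,0,0],[0,0,0],[0,0,0],[0,0,0],[0,0,0],[0,0,0],[0,0,0],[0,0,0],[0,0,0],[0,0,0],[0,0,0],[0,0,0]]}' && python3 -m pendant '{"travel":[[0,0,0],[0,0,0],[0,0,-10],[0,0,-20],[0,0,-20],[0,0,-20],[0,0,-15],[0,0,0],[0,0,0],[0,0,0]],"delta_rot":[[0,0,0],[0,0,0],[0,0,0],[0,0,0],[0,0,0],[0,0,0],[0,0,0],[0,0,0],[0,0,0],[0,0,0]]}' && python3 -m pendant '{"travel":[[0,0,-4],[0,0,-4],[0,0,-4],[0,0,-4],[0,0,-4],[0,0,-4],[0,0,-3],[0,0,0],[0,0,0]],"delta_rot":[[0,0,0],[0,0,0],[0,0,0],[0,0,0],[0,0,0],[0,0,0],[0,0,0],[0,0,0],[0,0,0]]}' && python3 -m pendant '{"travel":[[0,0,-2],[0,0,-1.5],[0,0,0],[0,0,0],[0,0,0]],"delta_rot":[[0,0,0],[0,0,0],[0,0,0],[0,0,0],[0,0,0]]}'
```

```text
time_s: 16.32
position: [0.6145, 0.231, 0.1538]
tool_rot: [[-0.003, 0.45, 0.893], [-0.0, 0.893, -0.45], [-1.0, -0.002, -0.003]]
ft_force: [0.1, -0.7, -1.9]
grip_width: 0.0492
time_s: 17.15
position: [0.6154, 0.2287, 0.0716]
tool_rot: [[0.001, 0.452, 0.892], [0.0, 0.892, -0.452], [-1.0, 0.001, 0.001]]
ft_force: [-0.1, 0.6, -2.3]
grip_width: 0.0488
time_s: 17.9
position: [0.615, 0.2292, 0.0436]
tool_rot: [[-0.0, 0.451, 0.893], [-0.0, 0.893, -0.451], [-1.0, -0.0, -0.0]]
ft_force: [-0.3, 0.5, -2.0]
grip_width: 0.0492
time_s: 18.32
position: [0.615, 0.2292, 0.0404]
tool_rot: [[0.0, 0.451, 0.893], [0.0, 0.893, -0.451], [-1.0, 0.0, 0.0]]
ft_force: [0.6, 0.5, -2.0]
grip_width: 0.0489
```

```bash
python3 -m pendant '{"travel":[[0,0,-1],[0,0,0],[0,0,0],[0,0,0]],"delta_rot":[[0,0,0],[0,0,0],[0,0,0],[0,0,0]]}'
```

```text
time_s: 18.65
position: [0.6151, 0.2292, 0.0403]
tool_rot: [[0.001, 0.451, 0.893], [-0.0, 0.893, -0.451], [-1.0, 0.0, 0.001]]
ft_force: [-3.1, -0.4, 6.1]
grip_width: 0.0492
```

```bash
python3 -m pendant '{"travel":[[0,0,0],[0,0,0],[0,0,0],[0,0,0],[0,0,0],[0,0,0],[0,0,15],[0,0,25],[0,0,25],[0,0,25],[0,0,25],[0,0,25],[0,0,25]],"delta_rot":[[0,0,0],[0,0,0],[0,0,0],[0,0,0],[0,0,0],[0,0,0],[0,0,0],[0,0,0],[0,0,0],[0,0,0],[0,0,0],[0,0,0],[0,0,0]]}' 85 && python3 -m pendant '{"travel":[[-1.7,-23.3,0],[-1.8,-29.5,0],[-1.8,-29.5,0],[-1.8,-29.5,0],[-1.8,-29.5,0],[-1.8,-29.5,0],[-1.8,-29.5,0],[-1.8,-29.5,0],[-1.8,-29.5,0],[-1.8,-29.5,0],[-1.8,-29.5,0],[-1.8,-29.5,0],[-1.8,-29.5,0],[-1.8,-29.5,0],[-1.8,-29.5,0],[-1.8,-29.5,0],[-1.8,-29.5,0],[-1.8,-29.5,0],[-1.8,-29.5,0],[-1.7,-23.3,0]],"delta_rot":[[0,0,0],[0,0,0],[0,0,0],[0,0,0],[0,0,0],[0,0,0],[0,0,0],[0,0,0],[0,0,0],[0,0,0],[0,0,0],[0,0,0],[0,0,0],[0,0,0],[0,0,0],[0,0,0],[0,0,0],[0,0,0],[0,0,0],[0,0,0]]}' && python3 -m pendant '{"travel":[[0,0,0],[0,0,0],[0,0,0],[0,0,0]],"delta_rot":[[0,0,0],[0,0,0],[0,0,0],[0,0,0]]}'
python3 - <<'E'
from h import *
m=eyes.camera_model('wrist'); im=eyes.get_image('wrist')[:,:,::-1].copy()
for p,r in [((.6623,-.2256,.034),.033),((.6623,-.2256,.017),.033),((.5792,-.3487,.06),.0175)]:
    c=np.array([proj('wrist',np.array(p)+r*np.array([np.cos(t),np.sin(t),0]),m) for t in np.linspace(0,6.283,60)])
    cv2.polylines(im,[np.int32(c*16)],True,(0,255,0),1,cv2.LINE_AA,4)
t=eyes.get_image('top')[:,:,::-1]; cv2.imwrite('pics/top_t.png',t)
t=cv2.resize(t[170:315,135:280],(480,480))
cv2.imwrite('pics/w4.png',np.hstack([im[:,200:520],t]))
E
```

```text
time_s: 19.73
position: [0.6148, 0.2292, 0.2056]
tool_rot: [[-0.0, 0.451, 0.893], [0.0, 0.893, -0.451], [-1.0, -0.0, -0.0]]
ft_force: [1.2, -0.0, -0.8]
grip_width: 0.0847
time_s: 21.4
position: [0.5787, -0.3506, 0.2041]
tool_rot: [[-0.0, 0.452, 0.892], [-0.0, 0.892, -0.452], [-1.0, -0.0, -0.0]]
ft_force: [-0.2, -0.2, -0.0]
grip_width: 0.0851
time_s: 21.73
position: [0.5795, -0.3472, 0.2046]
tool_rot: [[0.0, 0.45, 0.893], [0.0, 0.893, -0.45], [-1.0, 0.0, 0.0]]
ft_force: [-0.2, 0.5, 0.2]
grip_width: 0.0848
```

View pics/w4.png

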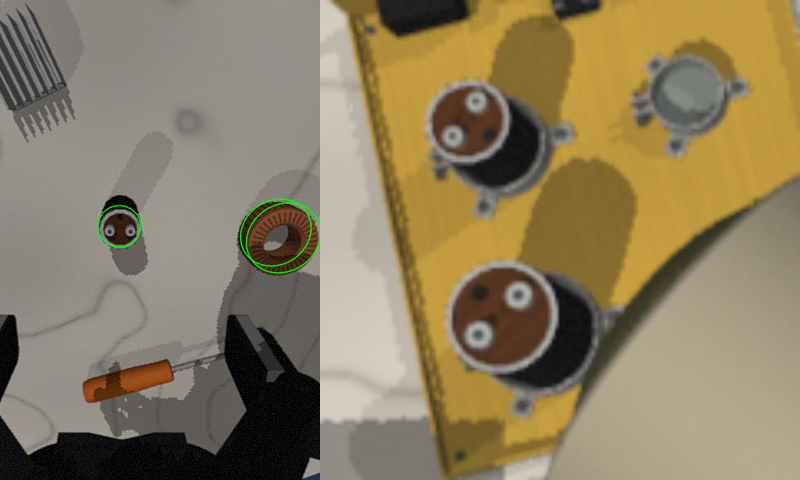

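Mid and big caps are both upright in their rings; small-cap overlay fits to about 1 mm. Grasp small.

```bash
python3 -m pendant '{"travel":[[0,0,-10],[0,0,-15],[0,0,-15],[0,0,-15],[0,0,-15],[0,0,-15],[0,0,-15],[0,0,-15],[0,0,-15],[0,0,-15],[0,0,-15],[0,0,-10],[0,0,-6],[0,0,-3],[0,0,0],[0,0,0],[0,0,0]],"delta_rot":[[0,0,0],[0,0,0],[0,0,0],[0,0,0],[0,0,0],[0,0,0],[0,0,0],[0,0,0],[0,0,0],[0,0,0],[0,0,0],[0,0,0],[0,0,0],[0,0,0],[0,0,0],[0,0,0],[0,0,0]]}' && python3 -m pendant '{"travel":[[0,0,0],[0,0,0],[0,0,0],[0,0,0],[0,0,0],[0,0,0],[0,0,0],[0,0,0],[0,0,0],[0,0,0]],"delta_rot":[[0,0,0],[0,0,0],[0,0,0],[0,0,0],[0,0,0],[0,0,0],[0,0,0],[0,0,0],[0,0,0],[0,0,0]]}' 25 30 && python3 -m pendant '{"travel":[[0,0,5],[0,0,15],[0,0,15],[0,0,20],[0,0,20],[0,0,20],[0,0,15],[0,0,10],[0,0,0],[0,0,0]],"delta_rot":[[0,0,0],[0,0,0],[0,0,0],[0,0,0],[0,0,0],[0,0,0],[0,0,0],[0,0,0],[0,0,0],[0,0,0]]}'
```

```text
time_s: 23.25
position: [0.5795, -0.3486, 0.0262]
tool_rot: [[0.001, 0.451, 0.893], [-0.001, 0.893, -0.451], [-1.0, -0.0, 0.001]]
ft_force: [-0.5, -0.9, 0.4]
grip_width: 0.0854
time_s: 24.08
position: [0.5793, -0.3485, 0.0256]
tool_rot: [[0.0, 0.451, 0.893], [-0.0, 0.893, -0.451], [-1.0, -0.0, 0.001]]
ft_force: [1.1, -0.9, 4.3]
grip_width: 0.0344
time_s: 24.92
position: [0.579, -0.3483, 0.1448]
tool_rot: [[-0.0, 0.451, 0.893], [0.0, 0.893, -0.451], [-1.0, 0.0, -0.001]]
ft_force: [-0.6, -0.7, -0.8]
grip_width: 0.0346
```

```bash
python3 -m pendant '{"travel":[[3.1,19,0],[3.2,23.5,0],[3.2,23.5,0],[3.2,23.5,0],[3.2,23.5,0],[3.2,23.5,0],[3.2,23.5,0],[3.2,23.5,0],[3.2,23.5,0],[3.2,23.5,0],[3.2,23.5,0],[3.2,23.5,0],[3.2,23.5,0],[3.2,23.5,0],[3.2,23.5,0],[3.2,23.5,0],[3.2,23.5,0],[3.2,23.5,0],[3.2,23.5,0],[3.1,19,0]],"delta_rot":[[0,0,0],[0,0,0],[0,0,0],[0,0,0],[0,0,0],[0,0,0],[0,0,0],[0,0,0],[0,0,0],[0,0,0],[0,0,0],[0,0,0],[0,0,0],[0,0,0],[0,0,0],[0,0,0],[0,0,0],[0,0,0],[0,0,0],[0,0,0]]}' && python3 -m pendant '{"travel":[[0,0,0],[0,0,0],[0,0,-10],[0,0,-20],[0,0,-20],[0,0,-20],[0,0,-15],[0,0,0],[0,0,0],[0,0,0]],"delta_rot":[[0,0,0],[0,0,0],[0,0,0],[0,0,0],[0,0,0],[0,0,0],[0,0,0],[0,0,0],[0,0,0],[0,0,0]]}' && python3 -m pendant '{"travel":[[0,0,-4],[0,0,-4],[0,0,-4],[0,0,-4],[0,0,-4],[0,0,-4],[0,0,-3],[0,0,0],[0,0,0]],"delta_rot":[[0,0,0],[0,0,0],[0,0,0],[0,0,0],[0,0,0],[0,0,0],[0,0,0],[0,0,0],[0,0,0]]}' && python3 -m pendant '{"travel":[[0,0,-2],[0,0,-1.5],[0,0,-0.5],[0,0,0],[0,0,0],[0,0,0]],"delta_rot":[[0,0,0],[0,0,0],[0,0,0],[0,0,0],[0,0,0],[0,0,0]]}'
```

```text
time_s: 26.58
position: [0.642, 0.1151, 0.1438]
tool_rot: [[-0.003, 0.45, 0.893], [0.0, 0.893, -0.45], [-1.0, -0.001, -0.003]]
ft_force: [0.5, 0.1, -0.2]
grip_width: 0.0342
time_s: 27.42
position: [0.6434, 0.112, 0.061]
tool_rot: [[0.001, 0.452, 0.892], [-0.0, 0.892, -0.452], [-1.0, 0.0, 0.001]]
ft_force: [0.0, -0.5, -0.4]
grip_width: 0.0339
time_s: 28.17
position: [0.643, 0.1126, 0.0331]
tool_rot: [[-0.0, 0.451, 0.893], [0.0, 0.893, -0.451], [-1.0, -0.0, -0.0]]
ft_force: [-0.8, 0.7, -1.4]
grip_width: 0.0337
time_s: 28.67
position: [0.6431, 0.1126, 0.0296]
tool_rot: [[0.0, 0.451, 0.893], [-0.0, 0.893, -0.451], [-1.0, 0.0, 0.0]]
ft_force: [-0.7, 0.7, 2.3]
grip_width: 0.0343
```

```bash
python3 -m pendant '{"travel":[[0,0,0],[0,0,0],[0,0,0],[0,0,0],[0,0,0],[0,0,0],[0,0,15],[0,0,25],[0,0,25],[0,0,25],[0,0,25],[0,0,30],[0,0,30]],"delta_rot":[[0,0,0],[0,0,0],[0,0,0],[0,0,0],[0,0,0],[0,0,0],[0,0,0],[0,0,0],[0,0,0],[0,0,0],[0,0,0],[0,0,0],[0,0,0]]}' 85 && python3 -m pendant '{"travel":[[0.6,-11.4,0],[1.3,-22.5,0],[1.3,-22.5,0],[1.3,-22.5,0],[1.3,-22.5,0],[1.3,-22.5,0],[1.3,-22.5,0],[1.3,-22.5,0],[1.3,-22.5,0],[1.3,-22.5,0],[1.3,-22.5,0],[1.3,-22.5,0],[1.3,-22.5,0],[1.3,-22.5,0],[1.3,-22.5,0],[0.5,-11.4,0],[0,0,0],[0,0,0],[0,0,0],[0,0,0]],"delta_rot":[[0,0,0],[0,0,0],[0,0,0],[0,0,0],[0,0,0],[0,0,0],[0,0,0],[0,0,0],[0,0,0],[0,0,0],[0,0,0],[0,0,0],[0,0,0],[0,0,0],[0,0,0],[0,0,0],[0,0,0],[0,0,0],[0,0,0],[0,0,0]]}'
python3 - <<'E'
from h import *
def tf(name,im,show=False):
    m=eyes.camera_model(name); hsv=cv2.cvtColor(im,cv2.COLOR_BGR2HSV)
    k=((hsv[...,0]<14)&(hsv[...,1]>90)&(hsv[...,2]>40)).astype(np.uint8)
    u,v=proj(name,(.6623,-.2256,.017),m); yy,xx=np.mgrid[:480,:640]
    k[np.hypot(xx-u,yy-v)>(95 if name=='wrist' else 40)]=0
    cs=cv2.findContours(k,cv2.RETR_EXTERNAL,cv2.CHAIN_APPROX_NONE)[0]; c=max(cs,key=cv2.contourArea)
    (x,y),ax,an=cv2.fitEllipse(cv2.convexHull(c)); print(name,(x,y),ax,onz(name,x,y,.017,m))
    if show:
        cv2.drawContours(im,[c],-1,(0,255,0),1)
tf('top',cv2.imread('pics/top0.png')); tf('scene',cv2.imread('pics/scene0.png'))
im=eyes.get_image('wrist')[:,:,::-1].copy(); print(env.observe()['position']); tf('wrist',im,True)
t=cv2.resize(eyes.get_image('scene')[100:310,290:500,::-1],(480,480))
cv2.imwrite('pics/w5.png',np.hstack([im[:,160:480],t]))
E
```

```text
time_s: 29.75
position: [0.6426, 0.1126, 0.2055]
tool_rot: [[-0.001, 0.451, 0.893], [-0.0, 0.893, -0.451], [-1.0, -0.0, -0.001]]
ft_force: [0.7, 0.2, 0.1]
grip_width: 0.0853
time_s: 31.42
position: [0.6624, -0.2238, 0.2045]
tool_rot: [[0.0, 0.45, 0.893], [0.0, 0.893, -0.45], [-1.0, 0.0, 0.0]]
ft_force: [-0.4, -0.5, -1.1]
grip_width: 0.0852
top (413.33636474609375, 182.650634765625) (32.817054748535156, 34.954566955566406) [ 0.66628462 -0.22593541  0.017     ]
scene (276.5565185546875, 367.9949951171875) (45.56336212158203, 49.677642822265625) [ 0.66454197 -0.22533574  0.017     ]
[ 0.66245878 -0.22385492  0.20455089]
wrist (320.58953857421875, 219.50088500976562) (71.88871002197266, 74.45660400390625) [ 0.66782731 -0.22671023  0.017     ]
```

View pics/w5.png

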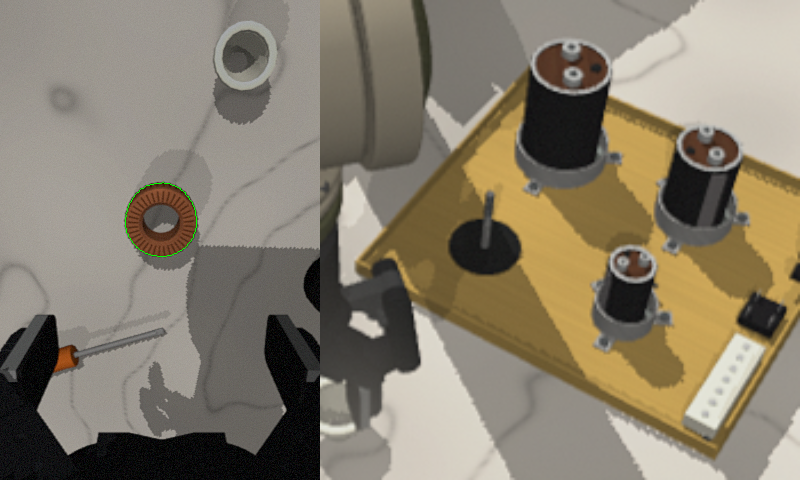

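All three caps are upright in the right rings. The transformer's silhouettes in three views put it at (.6655,-.226), 3 mm farther in x than my first figure. Correct and grasp.

```bash
python3 -m pendant '{"travel":[[3.2,-0.4,-10],[0,0,-15],[0,0,-15],[0,0,-15],[0,0,-15],[0,0,-15],[0,0,-15],[0,0,-15],[0,0,-15],[0,0,-15],[0,0,-15],[0,0,-15],[0,0,-10],[0,0,-10],[0,0,-4],[0,0,0],[0,0,0],[0,0,0]],"delta_rot":[[0,0,0],[0,0,0],[0,0,0],[0,0,0],[0,0,0],[0,0,0],[0,0,0],[0,0,0],[0,0,0],[0,0,0],[0,0,0],[0,0,0],[0,0,0],[0,0,0],[0,0,0],[0,0,0],[0,0,0],[0,0,0]]}' && python3 -m pendant '{"travel":[[0,0,0],[0,0,0],[0,0,0],[0,0,0],[0,0,0],[0,0,0],[0,0,0],[0,0,0],[0,0,0]],"delta_rot":[[0,0,0],[0,0,0],[0,0,0],[0,0,0],[0,0,0],[0,0,0],[0,0,0],[0,0,0],[0,0,0]]}' 50 60 && python3 -m pendant '{"travel":[[0,0,5],[0,0,15],[0,0,15],[0,0,20],[0,0,20],[0,0,20],[0,0,15],[0,0,10],[0,0,0],[0,0,0]],"delta_rot":[[0,0,0],[0,0,0],[0,0,0],[0,0,0],[0,0,0],[0,0,0],[0,0,0],[0,0,0],[0,0,0],[0,0,0]]}'
python3 - <<'E'
from h import *
m=eyes.camera_model('wrist'); im=eyes.get_image('wrist')[:,:,::-1].copy(); p0=env.observe()['position']; print(p0)
for z in (.12,.154):
    c=np.array([proj('wrist',np.array((p0[0],p0[1],z))+.033*np.array([np.cos(t),np.sin(t),0]),m) for t in np.linspace(0,6.283,60)])
    cv2.polylines(im,[np.int32(c*16)],True,(0,255,0),1,cv2.LINE_AA,4)
cv2.imwrite('pics/w6.png',im)
E
```

```text
time_s: 33.02
position: [0.6659, -0.2258, 0.0062]
tool_rot: [[0.001, 0.451, 0.893], [-0.001, 0.893, -0.451], [-1.0, -0.0, 0.002]]
ft_force: [-0.1, 0.3, 0.0]
grip_width: 0.0854
time_s: 33.77
position: [0.6659, -0.2259, 0.0069]
tool_rot: [[0.002, 0.451, 0.893], [-0.001, 0.893, -0.451], [-1.0, -0.0, 0.002]]
ft_force: [-3.5, 0.3, 7.3]
grip_width: 0.0647
time_s: 34.6
position: [0.6653, -0.2254, 0.1248]
tool_rot: [[-0.001, 0.451, 0.893], [0.0, 0.893, -0.451], [-1.0, 0.0, -0.001]]
ft_force: [-0.4, -0.5, -5.1]
grip_width: 0.0652
[ 0.66498634 -0.22535958  0.12400213]
```

View pics/w6.png

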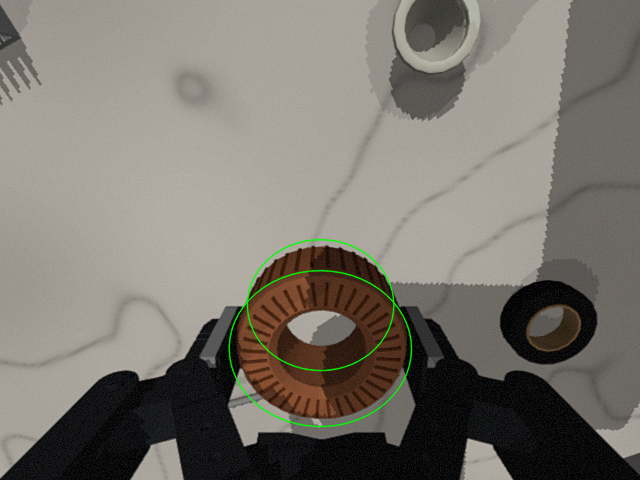

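The ring is held level and centred in the jaws (silhouette 237–408 vs. expected 230–411, equal margins all round). Carry to the mount.

```bash
python3 -m pendant '{"travel":[[-5.2,11.6,0],[-9.2,20.5,0],[-9.2,20.5,0],[-9.2,20.5,0],[-9.2,20.5,0],[-9.2,20.5,0],[-9.2,20.5,0],[-9.2,20.5,0],[-9.2,20.5,0],[-9.2,20.5,0],[-9.2,20.5,0],[-9.2,20.5,0],[-9.2,20.5,0],[-9.2,20.5,0],[-9.2,20.5,0],[-5.2,11.6,0],[0,0,0],[0,0,0],[0,0,0],[0,0,0]],"delta_rot":[[0,0,0],[0,0,0],[0,0,0],[0,0,0],[0,0,0],[0,0,0],[0,0,0],[0,0,0],[0,0,0],[0,0,0],[0,0,0],[0,0,0],[0,0,0],[0,0,0],[0,0,0],[0,0,0],[0,0,0],[0,0,0],[0,0,0],[0,0,0]]}' && python3 -m pendant '{"travel":[[0,0,-10],[0,0,-12],[0,0,-12],[0,0,-8],[0,0,0],[0,0,0],[0,0,0]],"delta_rot":[[0,0,0],[0,0,0],[0,0,0],[0,0,0],[0,0,0],[0,0,0],[0,0,0]]}'
python3 - <<'E'
from h import *
m=eyes.camera_model('wrist'); im=eyes.get_image('wrist')[:,:,::-1].copy()
for (p,r) in [((.5263,.0842,.005),.028),((.5263,.0842,.066),.003),((.5263,.0842,.111),.017),((.643,.1122,.022),.0235),((.643,.1122,.064),.0175),((.4983,.2009,.099),.0315)]:
    c=np.array([proj('wrist',np.array(p)+r*np.array([np.cos(t),np.sin(t),0]),m) for t in np.linspace(0,6.283,60)])
    cv2.polylines(im,[np.int32(c*16)],True,(0,255,0),1,cv2.LINE_AA,4)
cv2.imwrite('pics/w7.png',im)
E
```

```text
time_s: 36.32
position: [0.5268, 0.0837, 0.1251]
tool_rot: [[0.0, 0.452, 0.892], [-0.0, 0.892, -0.452], [-1.0, -0.0, 0.0]]
ft_force: [0.4, -0.0, -4.4]
grip_width: 0.0648
time_s: 36.9
position: [0.5268, 0.0843, 0.0839]
tool_rot: [[0.001, 0.451, 0.892], [-0.0, 0.892, -0.451], [-1.0, 0.0, 0.001]]
ft_force: [-0.5, 0.6, -3.8]
grip_width: 0.0652
```

View pics/w7.png

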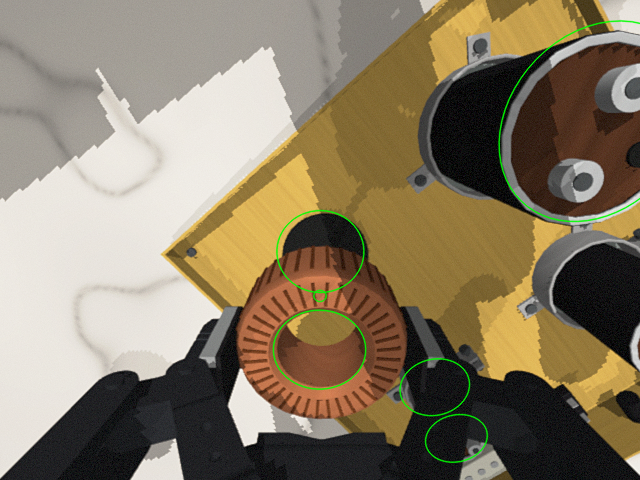

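The pad shows at x 284–366 against my predicted 277–364, so the mount is about 2 mm further along the jaw axis; that agrees with the raw top-view figure (.5273,.086). Shift and lower over the bolt.

```bash
python3 -m pendant '{"travel":[[0.9,1.7,0],[0,0,-6],[0,0,-6],[0,0,-6],[0,0,-6],[0,0,-6],[0,0,-6],[0,0,-6],[0,0,-6],[0,0,-6],[0,0,-5],[0,0,-5],[0,0,-3],[0,0,0],[0,0,0]],"delta_rot":[[0,0,0],[0,0,0],[0,0,0],[0,0,0],[0,0,0],[0,0,0],[0,0,0],[0,0,0],[0,0,0],[0,0,0],[0,0,0],[0,0,0],[0,0,0],[0,0,0],[0,0,0]]}' && python3 -m pendant '{"travel":[[0,0,-2],[0,0,-1],[0,0,-1],[0,0,0],[0,0,0],[0,0,0]],"delta_rot":[[0,0,0],[0,0,0],[0,0,0],[0,0,0],[0,0,0],[0,0,0]]}'
```

```text
time_s: 38.2
position: [0.5272, 0.0863, 0.0163]
tool_rot: [[-0.0, 0.451, 0.893], [0.0, 0.893, -0.451], [-1.0, 0.0, -0.0]]
ft_force: [-0.1, 1.0, -3.4]
grip_width: 0.0649
time_s: 38.7
position: [0.5272, 0.0863, 0.0124]
tool_rot: [[0.0, 0.451, 0.893], [-0.0, 0.893, -0.451], [-1.0, 0.0, 0.0]]
ft_force: [0.6, 0.5, -4.5]
grip_width: 0.0649
```

```bash
python3 -m pendant '{"travel":[[0,0,-0.7],[0,0,0],[0,0,0],[0,0,0]],"delta_rot":[[0,0,0],[0,0,0],[0,0,0],[0,0,0]]}'; python3 -m pendant '{"travel":[[0,0,-0.6],[0,0,0],[0,0,0],[0,0,0]],"delta_rot":[[0,0,0],[0,0,0],[0,0,0],[0,0,0]]}'
```

```text
time_s: 39.03
position: [0.5273, 0.0863, 0.0119]
tool_rot: [[0.0, 0.451, 0.893], [-0.0, 0.893, -0.451], [-1.0, 0.0, 0.0]]
ft_force: [-1.0, 0.6, 2.3]
grip_width: 0.0652
time_s: 39.37
position: [0.5273, 0.0863, 0.0119]
tool_rot: [[0.001, 0.451, 0.893], [-0.0, 0.893, -0.451], [-1.0, 0.0, 0.001]]
ft_force: [-3.1, 1.0, 8.2]
grip_width: 0.0648
```

Seated. Release, go above the bush, and check everything.

```bash
python3 -m pendant '{"travel":[[0,0,0],[0,0,0],[0,0,0],[0,0,0],[0,0,0],[0,0,0],[0,0,10],[0,0,15],[0,0,25],[0,0,25],[0,0,25],[0,0,30],[0,0,30],[0,0,30]],"delta_rot":[[0,0,0],[0,0,0],[0,0,0],[0,0,0],[0,0,0],[0,0,0],[0,0,0],[0,0,0],[0,0,0],[0,0,0],[0,0,0],[0,0,0],[0,0,0],[0,0,0]]}' 85 && python3 -m pendant '{"travel":[[3.9,-16.3,0],[5,-20,0],[5,-20,0],[5,-20,0],[5,-20,0],[5,-20,0],[5,-20,0],[5,-20,0],[5,-20,0],[3.9,-16.4,0],[0,0,0],[0,0,0],[0,0,0],[0,0,0],[0,0,0]],"delta_rot":[[0,0,0],[0,0,0],[0,0,0],[0,0,0],[0,0,0],[0,0,0],[0,0,0],[0,0,0],[0,0,0],[0,0,0],[0,0,0],[0,0,0],[0,0,0],[0,0,0],[0,0,0]]}'
python3 - <<'E'
from h import *
m=eyes.camera_model('wrist'); im=eyes.get_image('wrist')[:,:,::-1].copy(); print(env.observe()['position'])
mt=eyes.camera_model('top'); t=eyes.get_image('top')[:,:,::-1].copy()
B=(.575,-.1068,.032); T=(.5273,.086,.022)
def circ(im,n,m,p,r,s=1,o=(0,0)):
    c=np.array([proj(n,np.array(p)+r*np.array([np.cos(a),np.sin(a),0]),m) for a in np.linspace(0,6.283,60)])
    cv2.polylines(im,[np.int32((c-o+.5)*s*16-8)],True,(0,255,0),1,cv2.LINE_AA,4)
circ(im,'wrist',m,B,.025)
# measured centres
g=cv2.cvtColor(t,cv2.COLOR_BGR2HSV); k=((g[...,0]<14)&(g[...,1]>110)&(g[...,2]>40)).astype(np.uint8)
u,v=proj('top',T,mt); yy,xx=np.mgrid[:480,:640]; k[np.hypot(xx-u,yy-v)>24]=0
c=max(cv2.findContours(k,0,1)[0],key=cv2.contourArea); e=cv2.fitEllipse(cv2.convexHull(c)); print('tf',e,onz('top',*e[0],.022,mt))
t=cv2.resize(t[190:310,180:300],(480,480),interpolation=cv2.INTER_CUBIC); circ(t,'top',mt,T,.033,4,(180,190))
cv2.imwrite('pics/w8.png',np.hstack([im[:,160:480],t]))
E
```

```text
time_s: 40.53
position: [0.5267, 0.0863, 0.2034]
tool_rot: [[0.001, 0.451, 0.893], [-0.0, 0.893, -0.451], [-1.0, 0.0, 0.0]]
ft_force: [0.8, 0.7, -0.3]
grip_width: 0.085
time_s: 41.78
position: [0.5748, -0.1056, 0.2012]
tool_rot: [[0.0, 0.45, 0.893], [0.0, 0.893, -0.45], [-1.0, 0.0, -0.0]]
ft_force: [-0.1, 0.8, -0.6]
grip_width: 0.0849
[ 0.57490659 -0.10565518  0.20119922]
tf ((257.36663818359375, 253.47891235351562), (30.857803344726562, 33.13215255737305), 31.60161781311035) [0.52920999 0.08913513 0.022     ]
```

View pics/w8.png

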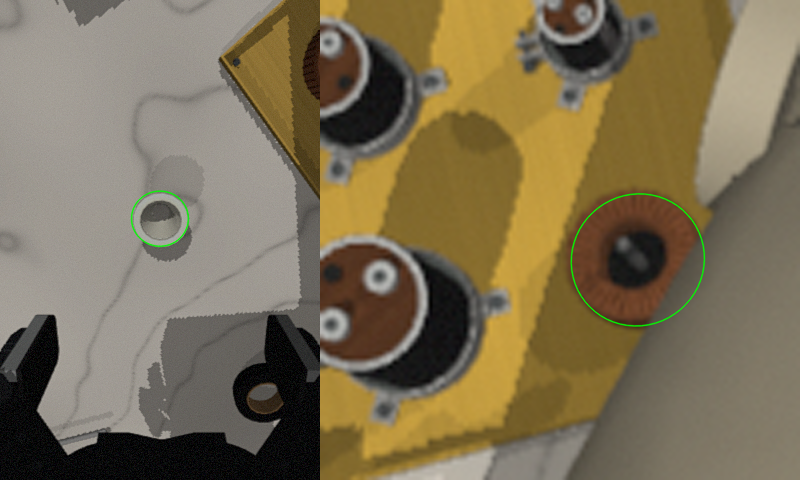

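Transformer sits centred around the bolt (overlay at (637,260) fits; the arm hides part of it), and the bush is under the tool at (160,219). I'll grip the flange with only the fingertips so that they stay above the transformer.

```bash
python3 -m pendant '{"travel":[[0,0,-10],[0,0,-15],[0,0,-15],[0,0,-15],[0,0,-15],[0,0,-15],[0,0,-15],[0,0,-15],[0,0,-15],[0,0,-15],[0,0,-15],[0,0,-10],[0,0,-8],[0,0,-4.5],[0,0,0],[0,0,0],[0,0,0],[0,0,0]],"delta_rot":[[0,0,0],[0,0,0],[0,0,0],[0,0,0],[0,0,0],[0,0,0],[0,0,0],[0,0,0],[0,0,0],[0,0,0],[0,0,0],[0,0,0],[0,0,0],[0,0,0],[0,0,0],[0,0,0],[0,0,0],[0,0,0]]}' && python3 -m pendant '{"travel":[[0,0,0],[0,0,0],[0,0,0],[0,0,0],[0,0,0],[0,0,0],[0,0,0],[0,0,0],[0,0,0],[0,0,0]],"delta_rot":[[0,0,0],[0,0,0],[0,0,0],[0,0,0],[0,0,0],[0,0,0],[0,0,0],[0,0,0],[0,0,0],[0,0,0]]}' 42 20 && python3 -m pendant '{"travel":[[0,0,5],[0,0,10],[0,0,15],[0,0,20],[0,0,20],[0,0,20],[0,0,10],[0,0,0],[0,0,0],[0,0,0]],"delta_rot":[[0,0,0],[0,0,0],[0,0,0],[0,0,0],[0,0,0],[0,0,0],[0,0,0],[0,0,0],[0,0,0],[0,0,0]]}'
python3 - <<'E'
from h import *
im=eyes.get_image('wrist')[:,:,::-1]; s=eyes.get_image('scene')[150:350,180:380,::-1]
cv2.imwrite('pics/w9.png',np.hstack([im[120:480,160:480],cv2.resize(s,(360,360))]))
E
```

```text
time_s: 43.38
position: [0.5753, -0.1065, 0.0192]
tool_rot: [[0.001, 0.451, 0.893], [-0.001, 0.893, -0.451], [-1.0, 0.0, 0.001]]
ft_force: [-0.2, -0.6, 0.6]
grip_width: 0.0852
time_s: 44.22
position: [0.5752, -0.1065, 0.0189]
tool_rot: [[0.001, 0.451, 0.893], [-0.0, 0.893, -0.451], [-1.0, 0.0, 0.001]]
ft_force: [-0.8, 0.8, 5.2]
grip_width: 0.0492
time_s: 45.05
position: [0.5744, -0.1062, 0.1174]
tool_rot: [[-0.002, 0.451, 0.893], [0.001, 0.893, -0.451], [-1.0, -0.0, -0.002]]
ft_force: [0.3, -0.1, -0.9]
grip_width: 0.049
```

View pics/w9.png

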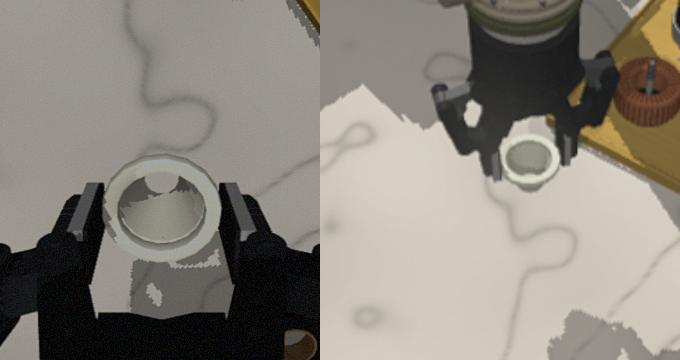

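The bush is held upright by its flange. Carry it over the bolt.

```bash
python3 -m pendant '{"travel":[[-3.9,16.4,0],[-5,20,0],[-5,20,0],[-5,20,0],[-5,20,0],[-5,20,0],[-5,20,0],[-5,20,0],[-5,20,0],[-3.9,16.4,0],[0,0,0],[0,0,0],[0,0,0],[0,0,-8],[0,0,-8],[0,0,-4],[0,0,0],[0,0,0],[0,0,0]],"delta_rot":[[0,0,0],[0,0,0],[0,0,0],[0,0,0],[0,0,0],[0,0,0],[0,0,0],[0,0,0],[0,0,0],[0,0,0],[0,0,0],[0,0,0],[0,0,0],[0,0,0],[0,0,0],[0,0,0],[0,0,0],[0,0,0],[0,0,0]]}'
python3 - <<'E'
from h import *
m=eyes.camera_model('wrist'); im=eyes.get_image('wrist')[:,:,::-1].copy(); p0=env.observe()['position']; print(p0)
for (p,r) in [((.5273,.086,.066),.003),((.5273,.086,.022),.033),((p0[0],p0[1],p0[2]-.0189),.008),((p0[0],p0[1],p0[2]+.0131),.025)]:
    c=np.array([proj('wrist',np.array(p)+r*np.array([np.cos(t),np.sin(t),0]),m) for t in np.linspace(0,6.283,60)])
    cv2.polylines(im,[np.int32(c*16)],True,(0,255,0),1,cv2.LINE_AA,4)
s=eyes.get_image('scene')[130:250,290:410,::-1]
cv2.imwrite('pics/w10.png',np.hstack([im[120:480,160:480],cv2.resize(s,(360,360))]))
E
```

```text
time_s: 46.73
position: [0.5274, 0.0863, 0.0986]
tool_rot: [[0.0, 0.451, 0.892], [-0.0, 0.892, -0.451], [-1.0, 0.0, 0.0]]
ft_force: [-0.8, 0.4, -0.2]
grip_width: 0.0492
[0.5273544  0.08630492 0.09868101]
```

View pics/w10.png

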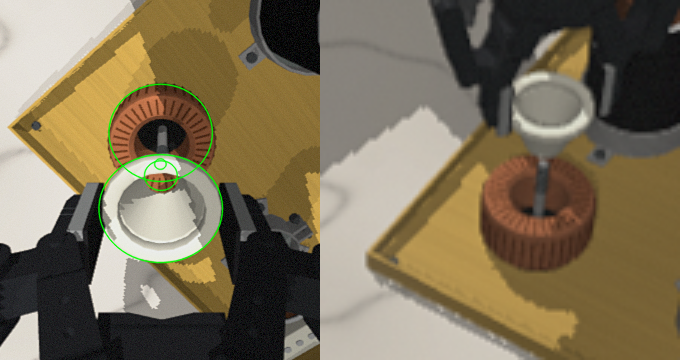

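Bush is centred over the bolt (bolt tip at (162,160) in line with the bush hole), transformer within 1 px. Lower slowly.

```bash
python3 -m pendant '{"travel":[[0,0,-4],[0,0,-4],[0,0,-4],[0,0,-4],[0,0,-4],[0,0,-4],[0,0,-4],[0,0,-4],[0,0,-4],[0,0,-4],[0,0,-4],[0,0,-4],[0,0,0],[0,0,0],[0,0,0]],"delta_rot":[[0,0,0],[0,0,0],[0,0,0],[0,0,0],[0,0,0],[0,0,0],[0,0,0],[0,0,0],[0,0,0],[0,0,0],[0,0,0],[0,0,0],[0,0,0],[0,0,0],[0,0,0]]}'; python3 -m pendant '{"travel":[[0,0,-1.5],[0,0,-1.5],[0,0,-1.5],[0,0,-1],[0,0,0],[0,0,0],[0,0,0]],"delta_rot":[[0,0,0],[0,0,0],[0,0,0],[0,0,0],[0,0,0],[0,0,0],[0,0,0]]}'
```

```text
time_s: 48.08
position: [0.5273, 0.0864, 0.0506]
tool_rot: [[0.0, 0.451, 0.893], [-0.0, 0.893, -0.451], [-1.0, 0.0, 0.0]]
ft_force: [-0.3, 0.2, 0.2]
grip_width: 0.0491
time_s: 48.67
position: [0.5272, 0.0864, 0.045]
tool_rot: [[0.0, 0.451, 0.893], [-0.0, 0.893, -0.451], [-1.0, 0.0, 0.0]]
ft_force: [-0.7, -0.4, -0.1]
grip_width: 0.0492
```

```bash
python3 -m pendant '{"travel":[[0,0,-0.8],[0,0,0],[0,0,0]],"delta_rot":[[0,0,0],[0,0,0],[0,0,0]]}'; python3 -m pendant '{"travel":[[0,0,-0.7],[0,0,0],[0,0,0]],"delta_rot":[[0,0,0],[0,0,0],[0,0,0]]}'
```

```text
time_s: 48.92
position: [0.5272, 0.0864, 0.0442]
tool_rot: [[-0.0, 0.451, 0.893], [0.0, 0.893, -0.451], [-1.0, 0.0, -0.0]]
ft_force: [-0.1, 1.0, 0.7]
grip_width: 0.0489
time_s: 49.17
position: [0.5272, 0.0864, 0.0435]
tool_rot: [[-0.0, 0.451, 0.893], [0.0, 0.893, -0.451], [-1.0, -0.0, -0.0]]
ft_force: [0.9, -0.8, -0.2]
grip_width: 0.0489
```

```bash
python3 -m pendant '{"travel":[[0,0,-0.7],[0,0,-0.5],[0,0,0],[0,0,0]],"delta_rot":[[0,0,0],[0,0,0],[0,0,0],[0,0,0]]}'; python3 -m pendant '{"travel":[[0,0,-0.5],[0,0,0],[0,0,0]],"delta_rot":[[0,0,0],[0,0,0],[0,0,0]]}'
```

```text
time_s: 49.5
position: [0.5272, 0.0864, 0.0423]
tool_rot: [[-0.0, 0.451, 0.893], [0.0, 0.893, -0.451], [-1.0, 0.0, -0.0]]
ft_force: [-0.1, -0.1, -0.3]
grip_width: 0.0491
time_s: 49.75
position: [0.5273, 0.0864, 0.0419]
tool_rot: [[0.0, 0.451, 0.893], [-0.0, 0.893, -0.451], [-1.0, 0.0, 0.0]]
ft_force: [0.1, -0.4, 0.4]
grip_width: 0.0493
```

```bash
python3 -m pendant '{"travel":[[0,0,-0.6],[0,0,0],[0,0,0]],"delta_rot":[[0,0,0],[0,0,0],[0,0,0]]}'
```

```text
time_s: 50.0
position: [0.5273, 0.0864, 0.0414]
tool_rot: [[0.0, 0.451, 0.893], [-0.0, 0.893, -0.451], [-1.0, 0.0, 0.0]]
ft_force: [0.5, -0.1, 3.3]
grip_width: 0.0489
```

Light contact (3 N) at the expected height. Release, retreat and check.

```bash
python3 -m pendant '{"travel":[[0,0,0],[0,0,0],[0,0,0],[0,0,0],[0,0,0],[0,0,0],[0,0,0],[0,0,5],[0,0,15],[0,0,20],[0,0,25],[0,0,25],[0,0,30],[0,0,30],[0,0,30],[0,0,0]],"delta_rot":[[0,0,0],[0,0,0],[0,0,0],[0,0,0],[0,0,0],[0,0,0],[0,0,0],[0,0,0],[0,0,0],[0,0,0],[0,0,0],[0,0,0],[0,0,0],[0,0,0],[0,0,0],[0,0,0]]}' 85 && python3 -m pendant '{"travel":[[2,-15,0],[3,-25,0],[3,-25,0],[3,-25,0],[3,-25,0],[3,-25,0],[3,-25,0],[3,-25,0],[3,-25,0],[3,-25,0],[2,-15,0],[0,0,0],[0,0,0]],"delta_rot":[[0,0,0],[0,0,0],[0,0,0],[0,0,0],[0,0,0],[0,0,0],[0,0,0],[0,0,0],[0,0,0],[0,0,0],[0,0,0],[0,0,0],[0,0,0]]}'
python3 - <<'E'
from h import *
out=[]
for n,(y,x,s,f) in {'top':(160,140,160,2.5),'scene':(90,310,200,2.0)}.items():
    m=eyes.camera_model(n); t=eyes.get_image(n)[:,:,::-1]
    t=cv2.resize(t[y:y+s,x:x+s],(400,400),interpolation=cv2.INTER_CUBIC)
    for p,r in [((.5273,.086,.022),.033),((.5273,.086,.0545),.025),((.4983,.2009,.099),.0315),((.615,.2289,.079),.025),((.643,.1122,.064),.0175)]:
        c=np.array([proj(n,np.array(p)+r*np.array([np.cos(a),np.sin(a),0]),m) for a in np.linspace(0,6.283,60)])
        cv2.polylines(t,[np.int32((c-[x,y]+.5)*400/s*16-8)],True,(0,255,0),1,cv2.LINE_AA,4)
    out.append(t)
cv2.imwrite('pics/w11.png',np.hstack(out))
E
```

```text
time_s: 51.33
position: [0.529, 0.0864, 0.2274]
tool_rot: [[0.011, 0.451, 0.893], [-0.001, 0.893, -0.451], [-1.0, 0.004, 0.01]]
ft_force: [0.5, -1.0, 0.6]
grip_width: 0.0852
time_s: 52.42
position: [0.558, -0.1686, 0.2209]
tool_rot: [[-0.001, 0.452, 0.892], [0.001, 0.892, -0.452], [-1.0, 0.0, -0.001]]
ft_force: [0.4, -0.0, 1.3]
grip_width: 0.0853
```

View pics/w11.png

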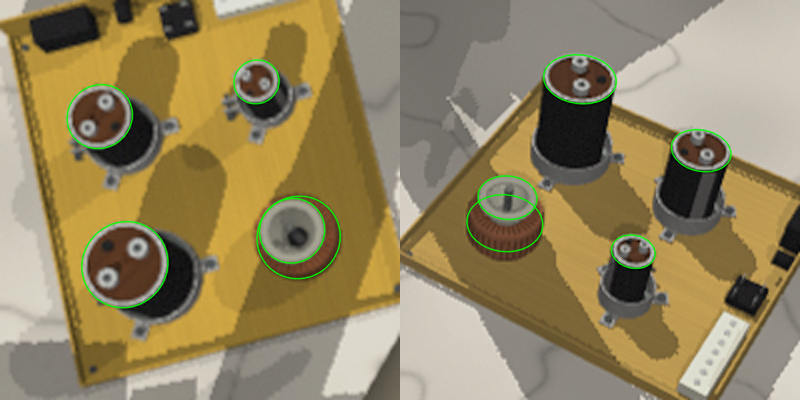

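All five parts match their expected final outlines in both views, and the robot is clear. Handing in.

```bash
python3 -c "
from rig import close_job
print(close_job())"
```

```text
the job is handed in; nothing more can be done
None
```

The three capacitors stand in their own clamps, the transformer lies on the pad around the bolt, and the bush rests in its hole. I handed the job in at about 52.5 s of the 136 s allowed.

- **Seating:** I lowered each part slowly until the wrist force showed light contact. The tool then stood about 4 mm above its grasp height for each capacitor and about 5 mm for the transformer, which is where each should sit. The bush touched at about 3 N, with its bottom about 17.5 mm above the transformer's underside.
- **Final look:** In the last top and scene pictures, the outlines I expected for all five parts match to about 1–2 mm. Everything looks upright, and the gripper is clear of the parts.
- **Corrected on the way:** My first transformer position was about 3 mm short in x, and my first mount position was about 2 mm off along the jaw direction. I corrected both before grasping and before lowering.
- **One check disagreed:** A colour-mask fit of the seated transformer came out about 3–4 mm off centre. The arm was hiding part of the ring in that picture, and the final unobstructed pictures show it centred, so I put the difference down to that.

The hand-in gave no verdict.

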